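Reseat the shaker's strainer with its cap, then lift the cap alone

TASK

When I tugged at the cap of the three-piece steel shaker, the strainer top came away with it, and they now stand together on the worktop. Pick the strainer up by its wide collar below the cap, with the cap still sitting on it, set it gently into the mouth of the open tin so that it sits level and fully home, and let go of it; then take hold of the cap and lift it off alone, leaving the strainer seated. Finish still holding the cap in the air, at least 5 cm above where it sat, so that I can strain the drink, and do not disturb the other things or tip or shift the tin.

Things in the scene. Friction and masses are not known exactly. Their poses are not given: they have to be found in the camera images.
- tin: the shaker's open brushed-steel tin, loose, standing upright: a round beaker 130 mm tall, 58 mm wide at the foot and 84 mm at the rim, wall 3 mm, mouth 78 mm wide inside narrowing downwards; about 0.6 kg. Origin: centre of the underside, z up
- tin_rim (a point): centre of the tin's mouth, in the plane of its rim, 130 mm above the tin's underside
- strainer: brushed-steel strainer top, loose, upright, cap on it, 0.12 kg. Origin: centre of its lower edge, z up. Heights above it: tapered skirt 0-16 mm (69 mm wide below, 74 above; enters the tin with 2 mm play); shoulder 87 mm wide, its underside at 16 mm rests on the rim; dome to 36; straight collar 55 mm wide, 36-58 mm (grip here from above, fingers either side of the cap); neck 38 wide to 71
- strainer_seat (a point): on the strainer's axis, in the plane of the shoulder's underside (16 mm above its origin); it coincides with tin_rim when the strainer is home
- strainer_collar (a point): on the strainer's axis, in the plane of the collar's top (58 mm above its origin), where the cap's lower edge rests
- cap: small brushed-steel cap, loose, 45 g: a round cup upside down, 47 mm wide at its lower edge, 41 mm at the top, 35 mm tall, slipped 13 mm over the strainer's neck with 2 mm play and held by its weight alone; grip it round its sides from above, it pulls straight up. Origin: centre of its lower edge, z up
- cap_mouth (a point): centre of the cap's lower edge (same point as the cap's origin)
- tumbler_a: clear glass tumbler, 74 mm wide, 98 mm tall, at the back of the work area; bystander, origin centre of underside
- tumbler_b: second such glass tumbler beside it; bystander, origin centre of underside
- espresso_cup: small white cup with handle, 59x85x49 mm, in front of the work area; bystander, origin under its centre
- teaspoon: steel teaspoon 132 mm long lying in front of the work area; bystander, origin under its centre
- honey_jar: honey jar with dark lid, 65 mm wide, 86 mm tall; bystander, origin centre of underside
- lemon_a: lemon 71x53x51 mm lying on the worktop; bystander, origin under its centre
Mind the look-alikes: they are no part of the job. Leave any green, purple or red look-alike of the strainer alone.

How it is judged:
On the way:
1. the strainer, cap still on it, sits level and home in the tin and has been let go (horizontal distance between strainer_seat and tin_rim below 0.004 m and z of strainer_seat in the frame of tin between 0.127 and 0.133 m and angle between each of strainer, tin's own z axis and vertical below 0.05 rad and distance between cap_mouth and strainer_collar below 0.005 m and contact force between the fingers and strainer below 0.05 N), for 0.2 s.
At the end, for the whole second after the job is handed in: strainer in the tin within 4 mm of centre and 3 mm of its seated height, both upright within 0.05 rad, strainer untouched; cap still in the fingers, clear of strainer and tin, its lower edge at least 217 mm above the worktop (it sat at 172 mm) (horizontal distance between strainer_seat and tin_rim below 0.004 m and z of strainer_seat in the frame of tin between 0.127 and 0.133 m and angle between each of strainer, tin's own z axis and vertical below 0.05 rad and height (world z) of cap_mouth above 0.217 m and contact force between the fingers and cap above 0.5 N and contact force between each of cap, the fingers and strainer below 0.05 N and contact force between cap and tin below 0.05 N and linear speed of cap below 0.03 m/s and linear speed of strainer below 0.02 m/s); the arm keeps its last pose, push and grip.
It fails at once if the strainer drops, or is dragged up with the cap: it is more than 12 mm above both the worktop and its seat with no finger on it (z of strainer_seat in the frame of tin above 0.142 m and height (world z) of strainer above 0.012 m and contact force between the fingers and strainer below 0.02 N).
It fails at once if the cap comes off the strainer while the strainer is not seated in the tin (distance between cap_mouth and strainer_collar above 0.015 m and distance between strainer_seat and tin_rim above 0.008 m).
It fails at once if the tin is tipped or shifted more than 30 mm (angle between tin's own z axis and vertical above 0.25 rad or distance of tin from where it was at the start of the episode above 0.03 m).
It fails at once if the strainer is slammed or forced into the tin (over 60 N) (contact force between strainer and tin above 60 N).
It fails at once if another thing is disturbed (moved more than 25 mm) (distance of any of tumbler_a, tumbler_b, espresso_cup, teaspoon, honey_jar, lemon_a from where it was at the start of the episode above 0.025 m).
It also fails if it takes over 51 s, if anything falls off the work surface, if the arm or the gripper's body presses on something with over 40 N, if the wrist force passes 120 N, or if a joint passes its speed limit or range.

ROBOT

A 7-joint arm with a two-finger parallel gripper is mounted at the origin on a cart in front of the work surface, level with it; the furniture and walls round the work are solid. World frame = base frame: x ahead of the robot, y to its left, z up, the work surface at z = 0. Lengths are in m, angles in rad, forces in N, time in s.
With the tool pointing down it reaches from about 0.375 to 0.925 m from the base axis. Payload 3.1 kg.
Tool frame: the origin (TCP) lies on the centre line of the jaws, within the pads' length; the fingertips stand 22 mm ahead of it and the grasp point (between the pads) lies 3 mm ahead of it (robot.tip_reach is the distance from the TCP to the fingertips, in m); z points along the fingers, y is the line along which they close (so a half turn about z gives the same grasp; the last joint's range is limited). The gripper opens to 85 mm and grips with 20 to 120 N. Pads are 22 mm wide; open, the fingers measure 114 mm over their backs; the gripper's body (76 mm by 85 mm) begins 54 mm behind the grasp point. The pads swing forward as they close: fully open they stand 13 mm farther back than shut.
Start: joints at [1.056, 0.383, 0.044, 1.598, -0.018, 1.161, -0.05], TCP at [0.263, -0.594, 0.253] pointing down, gripper open.
Joint ranges: [-2.61, 2.61], [-0.41, 2.15], [-1.48, 1.57], [0, 2.5], [-1.57, 4.71], [0.05, 1.97], [-2.85, 2.85]. Speed limits (rad/s): [2.79, 2.79, 3.14, 3.14, 3.14, 3.14, 3.14].

INTERFACE

Orientations are given as [roll, pitch, yaw] about the fixed x, y, z axes, in that order (R = Rz(yaw) Ry(pitch) Rx(roll)).
In Python, from station import robot gives the robot as it stands. The module is installed in compiled form; this text tells all that it offers.
- The arm moves only by the tool servo_tool, never from a script. Its argument "rows" is text: rows parted by semicolons, each of 5 numbers parted by spaces: the opening, from 0 (shut) to 1 (fully open), then the shift along the tool's x, y, z in cm, then the turn about the tool's z in rad. In form: gripper tx ty tz roll; .... A call has 1 to 10 rows; each row shifts and turns the commanded pose from where the row before left it, along the tool's axes as they then stand; what a row does not reach is not made up. A row lasts 1/8 s, in which the tool goes at most 62.5 mm and 10.7 degrees, less where a joint would pass 70% of its speed; a pose out of reach is approached as far as the arm can. A call is refused whole if a number of a shift passes 6.25 or a number of a turn 0.188, either way. A call with a gripper value outside its range is refused whole. The fingers move at their own pace and stop on an object; "newtons" is the grip in N (left out, the last holds). Time passes only in rows, so rows that do not move let the fingers close. It gives the time, the measured TCP pose, the force, the opening and the grip force at its end, in the units of the state.
- robot.state(): the state, without advancing time (a new reading comes with each control period).
- robot.capture(name): name is "side" or "top"; returns a dict with "img" (384x512x3 uint8, red, green, blue), "intrinsics" (3x3 intrinsics, pixels), "R" (3x3) and "t" (3): a world point X has camera coordinates R X + t. Camera axes: x right, y down, z forward; pixel columns grow to the right and rows downward; lengths in m; the calibration is good to about 2 mm. A picture is of the moment at which its call begins. There is no depth.
- robot.job_done(): hands the job in; it is judged then, once.
Trained networks look in the newest picture that a camera, given by its name, has taken for a name from the list of things; names that differ only in an ending like _2 or _b are one class to them, and where a whole thing is asked for, a point or a joint stands for the part that bears it (a point fixed in the world has none). Each returns a list of dicts, best first, with "confidence" (0 to 1); they miss things now and then, are a little off and sometimes report something else, mostly with a low value. They report only what shows in the picture. A call takes as long as a camera call. They do not tell look-alikes from the thing itself.
- robot.outline_of(target, camera): "mask" (384x512 bool, what is visible of it) and "extent" ([left, top, right, bottom] in pixels, round what is visible of it).
The state is a dict: "time_s": time; "joint_positions": joint angles; "joint_velocities": joint speeds; "joint_torque": joint torques, N m; "ee_pos": TCP position; "orientation": TCP orientation; "wrist_force": force on the tool from outside, world axes, zero at the start; "moment": the same for the moment, N m; "gripper_width": finger opening in m; "finger_force": force on a finger pad.
Only numpy, scipy, OpenCV 4.12 (cv2) and the standard library are available. Lean on these libraries where they do the work, as an engineer would, in place of code of your own. Each camera call takes 0.05 s, during which the arm holds its last target. There are 200 camera calls.

## Working session

There is one attempt and no reset: what is moved stays moved. The work goes in short steps, Python scripts to look and compute and a tool call to move; the robot and the scene stay as the last step left them, time stands still between calls to the robot, and variables do not carry over. Pictures are saved under pics/ and viewed, at most 10 in all, crops included, and the job is handed in when it is done.

Besides the shell and the picture viewer there is one more tool, called after "Call:" as name(argument=value, ...), one argument or row to a line, values as JSON. servo_tool: Moves the arm, as the interface text tells. Its arguments: {"type":"object","properties":{"rows":{"type":"string"},"newtons":{"type":"number"}},"required":["rows"]}

```bash
mkdir -p pics; python3 - <<'E'
from station import robot
import cv2,numpy as np,pickle
d={}
for c in("side","top"):
    r=robot.capture(c); d[c]=r
    cv2.imwrite(f"pics/{c}0.png",r["img"][:,:,::-1])
    print(c,r["intrinsics"].tolist(),np.round(-r["R"].T@r["t"],3),np.round(r["R"],3).tolist())
    for n in("tin","strainer","cap"):
        for o in robot.outline_of(n,c): print(n,o["confidence"],o["extent"])
pickle.dump(d,open("c0.pkl","wb"))
s=robot.state();print(s)
E
```

```text
side [[395.5206319794765, 0.0, 257.24020934831054], [0.0, 395.5206319794765, 188.09189758212776], [0.0, 0.0, 1.0]] [-0.032  0.804  0.763] [[-0.801, -0.599, 0.003], [-0.34, 0.451, -0.825], [0.493, -0.662, -0.565]]
tin 0.93 [205.6, 199.0, 239.9, 254.2]
strainer 0.96 [323.8, 193.3, 352.0, 225.4]
strainer 0.63 [325.1, 174.5, 354.2, 196.4]
strainer 0.62 [284.0, 150.6, 307.1, 168.8]
strainer 0.56 [256.1, 184.9, 282.6, 212.6]
strainer 0.55 [282.7, 178.5, 307.4, 194.3]
cap 0.65 [290.1, 162.3, 304.2, 178.7]
top [[381.3666380437594, 0.0, 253.75450562069153], [0.0, 381.3666380437594, 187.72480931791074], [0.0, 0.0, 1.0]] [0.33  0.031 1.281] [[-0.022, -1.0, 0.017], [-0.983, 0.019, -0.183], [0.182, -0.021, -0.983]]
tin 0.66 [181.3, 177.1, 205.6, 204.8]
tin 0.54 [225.8, 126.3, 246.8, 154.6]
tin 0.42 [161.3, 196.2, 165.3, 231.6]
strainer 0.81 [318.3, 221.1, 342.4, 250.9]
strainer 0.79 [325.2, 165.1, 350.3, 189.7]
strainer 0.63 [249.3, 182.7, 276.3, 207.8]
strainer 0.62 [298.0, 185.7, 313.0, 208.9]
strainer 0.58 [278.9, 241.0, 304.4, 267.7]
cap 0.7 [160.6, 147.6, 175.5, 171.6]
cap 0.61 [179.8, 176.4, 208.0, 203.5]
cap 0.48 [300.6, 184.3, 313.2, 198.9]
{'time_s': 0.4, 'joint_positions': array([ 1.05617353,  0.38304734,  0.04385522,  1.59814826, -0.01792205,
        1.16116665, -0.04986315]), 'joint_velocities': array([-0.00084355, -0.00249537, -0.00251976, -0.00107103, -0.00161797,
        0.00119387,  0.00040124]), 'joint_torque': array([-1.03801402e-03, -4.32788515e+01,  1.02078550e+00, -2.49391133e+01,
        1.03738721e-02,  5.14042869e-03, -1.15123416e-05]), 'ee_pos': array([ 0.26315093, -0.59421834,  0.25305785]), 'orientation': array([-3.14121274e+00, -3.12860279e-05,  4.16934323e-01]), 'wrist_force': array([-0.30493679, -0.46699123, -0.1528483 ]), 'moment': array([-0.009541  , -0.02649532,  0.00264703]), 'finger_force': 0.0, 'gripper_width': 0.08559775730161127}
```

```bash
python3 - <<'E'
import cv2
a=cv2.imread("pics/side0.png")[120:280,170:390];b=cv2.imread("pics/top0.png")[100:280,140:380]
cv2.imwrite("pics/sc.png",cv2.resize(a,None,fx=3.6,fy=3.6,interpolation=2));cv2.imwrite("pics/tc.png",cv2.resize(b,None,fx=3.3,fy=3.3,interpolation=2))
E
```

```text
(no output)
```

View pics/sc.png

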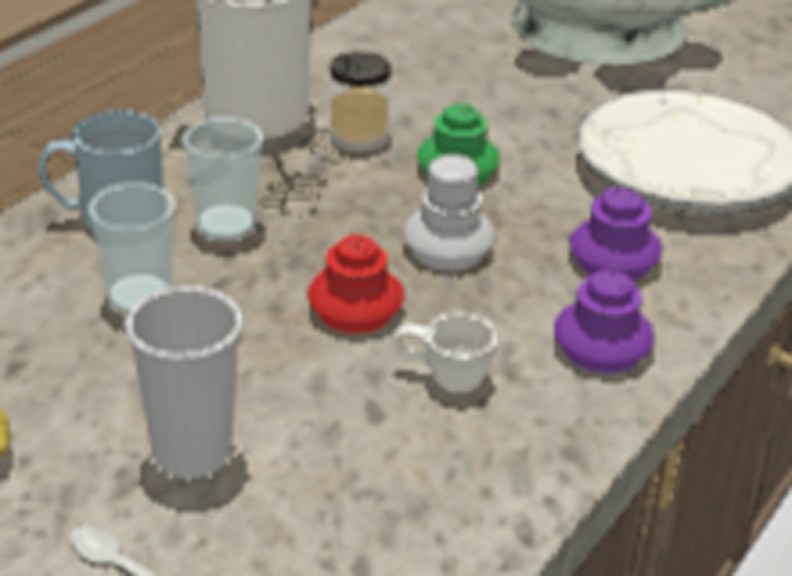

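View pics/tc.png

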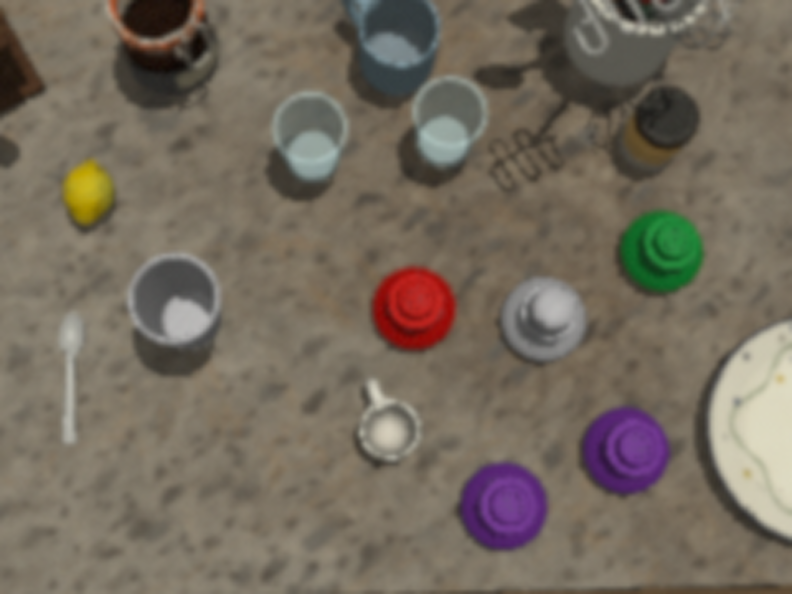

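View pics/top0.png

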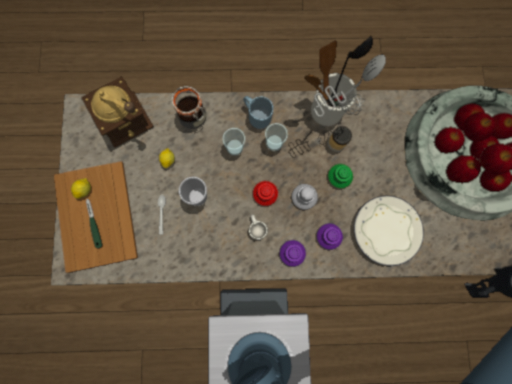

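The views show the grey strainer+cap at side px ≈(295,180) and top px ≈(305,196). The tin is at side (222,226), top (193,190). The red, green and purple ones are look-alikes. Next I fit the positions from the silhouettes.

```bash
cat >h.py <<'E'
import numpy as np,cv2
from scipy.optimize import least_squares
TIN=[(.029,0),(.042,.13)]
STR=[(.0345,0),(.037,.016),(.0435,.016),(.0435,.02),(.0275,.036),(.0275,.058),(.0235,.058),(.0205,.093)]
a=np.linspace(0,2*np.pi,90)
def pts(prof,p): return np.concatenate([np.c_[p[0]+r*np.cos(a),p[1]+r*np.sin(a),np.full(90,p[2]+z)] for r,z in prof])
def proj(c,X):
    q=(X@c["R"].T+c["t"])@c["intrinsics"].T; return q[:,:2]/q[:,2:]
def box(c,prof,p):
    u=proj(c,pts(prof,p))+.5   # pixel-edge convention
    return np.r_[u.min(0),u.max(0)]
def fit(obs,prof,p0,z=None):
    # obs: list of (cam, box[, weights])
    f=lambda p:np.concatenate([(box(c,prof,[*p[:2],p[2] if z is None else z])-b) for c,b in obs])
    s=least_squares(f,p0[:3] if z is None else p0[:2]); return s.x,f(s.x).round(1)
E
python3 - <<'E'
from h import *
import pickle
from station import robot
d=pickle.load(open("c0.pkl","rb")); S,T=d["side"],d["top"]
print(robot.tip_reach)
def seg(c,win):  # grey bright unsaturated
    x0,y0,x1,y1=win;im=cv2.resize(c["img"][y0:y1,x0:x1],None,fx=4,fy=4,interpolation=cv2.INTER_CUBIC)
    m=np.full(im.shape[:2],cv2.GC_BGD,np.uint8);h,w=m.shape
    m[20:-20,20:-20]=cv2.GC_PR_BGD;m[h//4:-h//4,w//3:-w//3]=cv2.GC_PR_FGD
    g=np.zeros((1,65));f=np.zeros((1,65));cv2.grabCut(im,m,None,g,f,8,cv2.GC_INIT_WITH_MASK)
    k=(m&1).astype(np.uint8);n,l,st,_=cv2.connectedComponentsWithStats(k);i=1+st[1:,4].argmax()
    x,y,w,h=st[i,:4];return np.array([x0+x/4,y0+y/4,x0+(x+w)/4,y0+(y+h)/4])
print("grab",seg(S,(272,154,318,206)),seg(T,(282,174,328,220)),seg(T,(171,168,216,216)))
bs=np.array([282.4,163,307.3,195]);bt=np.array([291.6,183.9,317.9,209.5])
print(fit([(S,bs),(T,bt)],STR,[.4,-.15],0))
print(fit([(S,bs)],STR,[.4,-.15],0),fit([(T,bt)],STR,[.4,-.15],0))
ts=np.array([205.6,199,239.9,254.2]);tt=np.array([179,177.1,206.5,206])
print(fit([(S,ts),(T,tt)],TIN,[.4,.15],0));print(fit([(S,ts)],TIN,[.4,.15],0),fit([(T,tt)],TIN,[.4,.15],0))
E
```

```text
0.022
grab [282.   163.25 307.   197.5 ] [292.5  184.5  317.25 208.75] [180.5  178.25 205.5  204.75]
(array([ 0.53201196, -0.16455272]), array([-0.5, -0.7,  0.5, -0.3, -0.1,  0.1, -0.4,  0.2]))
(array([ 0.53034411, -0.16190807]), array([-0.5, -0.3,  0.5,  0.2])) (array([ 0.53261181, -0.16533135]), array([ 0.2, -0.1, -0.2,  0.1]))
(array([0.53751001, 0.19447794]), array([ 0.7,  0.6, -1.7, -1.4, -0. ,  0.9,  0.2,  0.6]))
(array([0.53494407, 0.19544513]), array([ 1.1,  1.1, -1.1, -0.8])) (array([0.53987404, 0.19475905]), array([-0.1,  0.1,  0.1, -0.1]))
```

Call:
servo_tool(
  rows="1 0 0 0 0.139; 1 0 0 0 0.139; 1 0 0 0 0.139; 1 0 0 0 0",
  newtons=30,
)

```text
time_s: 0.9
ee_pos: [0.2632, -0.5943, 0.2533]
orientation: [3.141, 0.0, 0.002]
wrist_force: [0.3, -0.7, 0.1]
gripper_width: 0.0855
finger_force: 0.0
```

Call:
servo_tool(
  rows="1 2.7 -4.3 0 0; 1 2.7 -4.3 0 0; 1 2.7 -4.3 0 0; 1 2.7 -4.3 0 0; 1 2.7 -4.3 0 0; 1 2.7 -4.3 0 0; 1 2.7 -4.3 0 0; 1 2.7 -4.3 0 0; 1 2.7 -4.3 0 0; 1 2.6 -4.25 0 0",
)

```text
time_s: 2.15
ee_pos: [0.5331, -0.1635, 0.2536]
orientation: [3.141, -0.001, 0.002]
wrist_force: [0.7, -0.9, 0.7]
gripper_width: 0.0855
finger_force: 0.0
```

Call:
servo_tool(
  rows="1 0 0 2 0; 1 0 0 2 0; 1 0 0 2 0; 1 0 0 2 0; 1 0 0 0 0; 1 0 0 0 0",
)

```text
time_s: 2.9
ee_pos: [0.5328, -0.1651, 0.1741]
orientation: [3.141, -0.001, 0.001]
wrist_force: [0.1, 0.2, 0.1]
gripper_width: 0.0854
finger_force: 0.0
```

Call:
servo_tool(
  rows="1 0 0 2 0; 1 0 0 2 0; 1 0 0 2 0; 1 0 0 2 0; 1 0 0 1.5 0; 1 0 0 1 0; 1 0 0 0.5 0; 1 0 0 0.4 0; 1 0 0 0 0; 1 0 0 0 0",
)

```text
time_s: 4.15
ee_pos: [0.5326, -0.165, 0.0597]
orientation: [3.141, -0.001, -0.0]
wrist_force: [0.4, -0.2, 0.8]
gripper_width: 0.0856
finger_force: 0.0
```

```bash
python3 - <<'E'
from station import robot
import cv2,numpy as np
r=robot.capture("side")["img"][:,:,::-1];t=robot.capture("top")["img"][:,:,::-1]
a=cv2.resize(r[110:230,240:340],None,fx=4,fy=4,interpolation=2);b=cv2.resize(t[140:260,260:360],None,fx=4,fy=4,interpolation=2)
cv2.imwrite("pics/g1.png",np.hstack([a,b]));s=robot.state();print(s["ee_pos"],s["wrist_force"])
E
```

```text
[ 0.53253937 -0.16498634  0.05965757] [-0.10213974 -0.44239542 -0.35309217]
```

View pics/g1.png

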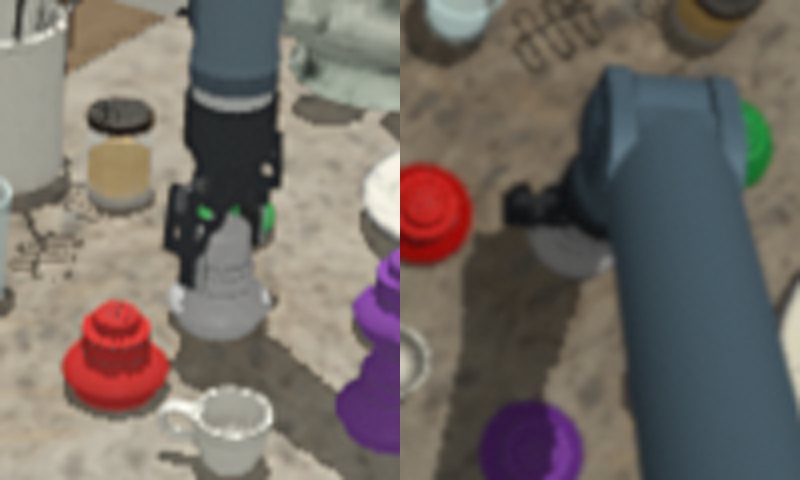

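The fingers straddle the cap and collar (side crop, about 190–265, 240–290), clear of the red and green look-alikes. Closing now.

Call:
servo_tool(
  rows="0.8 0 0 0 0; 0.75 0 0 0 0; 0.7 0 0 0 0; 0.65 0 0 0 0; 0.55 0 0 0 0; 0.5 0 0 0 0; 0.5 0 0 0 0; 0.5 0 0 0 0",
  newtons=35,
)

```text
time_s: 5.25
ee_pos: [0.5325, -0.165, 0.0596]
orientation: [3.141, -0.001, -0.0]
wrist_force: [-0.3, 0.3, 4.2]
gripper_width: 0.0538
finger_force: 37.3
```

Call:
servo_tool(
  rows="0.4 0 0 -0.3 0; 0.4 0 0 -0.5 0; 0.4 0 0 -0.7 0; 0.4 0 0 -1 0; 0.4 0 0 -1 0; 0.4 0 0 -1 0; 0.4 0 0 -1 0; 0.4 0 0 0 0; 0.4 0 0 0 0",
)

```text
time_s: 6.38
ee_pos: [0.532, -0.1649, 0.1142]
orientation: [-3.142, 0.0, -0.0]
wrist_force: [0.3, -0.1, -1.9]
gripper_width: 0.0536
finger_force: 37.2
```

```bash
python3 - <<'E'
from station import robot
import cv2,numpy as np
r=robot.capture("side")["img"][:,:,::-1]
a=cv2.resize(r[90:220,230:340],None,fx=5,fy=4.6,interpolation=2)
cv2.imwrite("pics/g2.png",a);s=robot.state();print(s["ee_pos"],s["wrist_force"],s["gripper_width"],s["finger_force"])
E
```

```text
[ 0.53181578 -0.16480046  0.11389565] [ 0.00625122 -0.05102563 -1.17710667] 0.053641323103610646 37.182286977767944
```

View pics/g2.png

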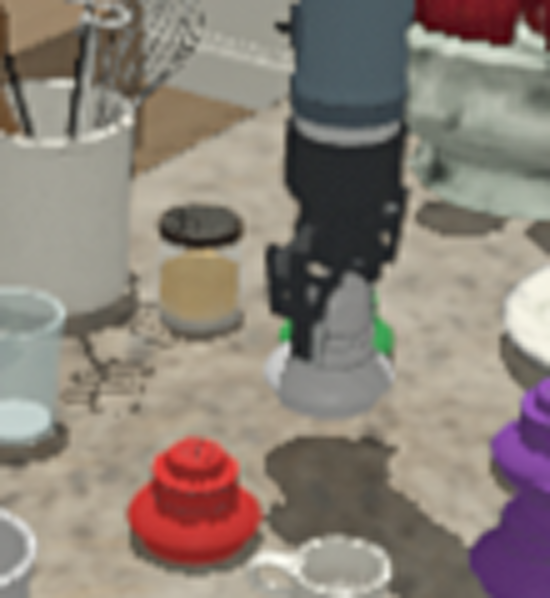

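Strainer and cap are held together and level in the side picture. Next: raise, carry to above the tin.

Call:
servo_tool(
  rows="0.4 0 0 -1.5 0; 0.4 0 0 -2.5 0; 0.4 0 0 -2.5 0; 0.4 0 0 -2.5 0; 0.4 0 0 -1.5 0; 0.4 0 -1 -0.5 0; 0.4 0 -2 0 0; 0.4 0 -2.5 0 0; 0.4 0 -3 0 0; 0.4 0 -3 0 0",
)

```text
time_s: 7.68
ee_pos: [0.5309, -0.0468, 0.2228]
orientation: [-3.141, 0.003, 0.002]
wrist_force: [0.5, 0.3, -1.2]
gripper_width: 0.0537
finger_force: 37.2
```

Call:
servo_tool(
  rows="0.4 0 -3 0 0; 0.4 0 -3 0 0; 0.4 0 -3 0 0; 0.4 0.2 -3 0 0; 0.4 0.3 -3 0 0; 0.4 0 -3 0 0; 0.4 0 -2.5 0 0; 0.4 0 -2 0 0; 0.4 0 -1.4 0 0; 0.4 0 -0.5 0 0",
)

```text
time_s: 8.93
ee_pos: [0.5361, 0.1959, 0.2235]
orientation: [-3.141, 0.002, 0.003]
wrist_force: [0.4, -0.8, -1.5]
gripper_width: 0.0537
finger_force: 37.2
```

Call:
servo_tool(
  rows="0.4 0 0 0 0; 0.4 0 0 0 0; 0.4 0 0 0 0",
)

```text
time_s: 9.3
ee_pos: [0.5375, 0.193, 0.2243]
orientation: [3.141, -0.0, -0.002]
wrist_force: [0.1, -0.3, -1.9]
gripper_width: 0.0533
finger_force: 37.2
```

```bash
python3 - <<'E'
from station import robot
import cv2,numpy as np,pickle
d={}
for c in("side","top"):
    d[c]=robot.capture(c)
    for n in("tin","strainer","cap"):
        for o in robot.outline_of(n,c)[:3]: print(c,n,o["confidence"],o["extent"])
pickle.dump(d,open("c1.pkl","wb"))
r,t=[d[c]["img"][:,:,::-1] for c in("side","top")]
a=cv2.resize(r[150:270,180:266],None,fx=4.6,fy=4.6,interpolation=2);b=cv2.resize(t[140:260,150:236],None,fx=4.6,fy=4.6,interpolation=2)
cv2.imwrite("pics/g3.png",np.hstack([a,b]));s=robot.state();print(s["time_s"],s["ee_pos"],s["wrist_force"],s["gripper_width"],s["finger_force"])
E
```

```text
side tin 0.87 [204.4, 202.1, 237.9, 251.3]
side strainer 0.91 [203.8, 181.1, 239.7, 205.5]
side strainer 0.85 [253.7, 188.6, 282.7, 214.9]
side strainer 0.82 [283.2, 149.4, 308.6, 173.6]
side cap 0.62 [219.2, 162.2, 230.2, 186.1]
top strainer 0.97 [317.4, 220.9, 342.4, 249.1]
top strainer 0.79 [326.7, 162.1, 353.5, 188.3]
top strainer 0.68 [277.0, 241.7, 306.2, 267.7]
top cap 0.64 [328.6, 126.2, 353.8, 151.4]
9.7 [0.53731069 0.19406491 0.22430507] [ 0.49366398 -0.11033274 -2.3669354 ] 0.05387560105581395 37.19920992851257
```

View pics/g3.png

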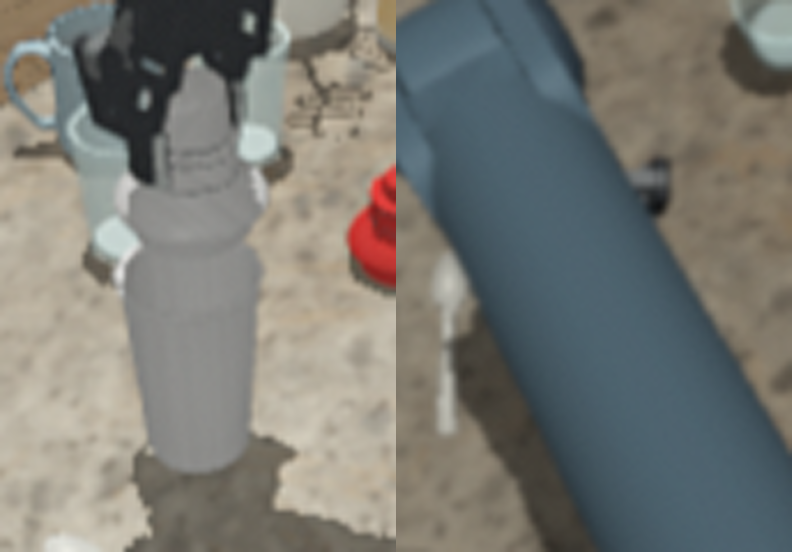

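```bash
python3 - <<'E'
from h import *
import pickle
d=pickle.load(open("c0.pkl","rb")); S,T=d["side"],d["top"]
R=[(.042,.13)]
bs=np.array([170+128/3.6,120+287/3.6,170+242/3.6,120+355/3.6]);bt=np.array([140+129/3.3,100+255/3.3,140+220/3.3,100+345/3.3])
for o in([(S,bs)],[(T,bt)],[(S,bs),(T,bt)]): print(fit(o,R,[.53,.19],0))
p=[.5373,.1940,.1646]
print("pred shoulder",box(S,[(.0435,.016),(.0435,.02)],p),"cap top",box(S,[(.0205,.093)],p)[1])
# tin silhouette edge columns by row, c0 vs now
for c in("c0","c1"):
    im=pickle.load(open(c+".pkl","rb"))["side"]["img"].astype(float)
    print(c,im[238:250:3,200:246].mean(0).mean(1).round().astype(int).tolist())
im=pickle.load(open("c1.pkl","rb"))["side"]["img"].astype(float).mean(2)
for y in(188,192,196,200,206,210): print(y,im[y,200:246].astype(int).tolist())
E
```

```text
(array([0.53966197, 0.19544173]), array([-0.2, -0.3,  0.2,  0.2]))
(array([0.53930489, 0.19404718]), array([ 0. ,  0.1, -0. , -0.1]))
(array([0.53965389, 0.19471512]), array([ 0. , -0.4,  0.3,  0.1, -0.2,  0. , -0.2, -0.2]))
pred shoulder [204.34051578 182.49353497 238.51614167 203.27708374] cap top 163.1990963538304
c0 [170, 176, 179, 177, 172, 170, 168, 166, 167, 168, 159, 137, 133, 129, 128, 128, 130, 131, 133, 133, 133, 132, 133, 134, 133, 134, 132, 134, 132, 130, 129, 128, 126, 125, 123, 145, 153, 157, 168, 174, 176, 178, 180, 181, 180, 180]
c1 [178, 184, 186, 185, 180, 177, 175, 174, 175, 176, 167, 145, 139, 136, 134, 135, 136, 138, 140, 141, 140, 139, 140, 141, 141, 141, 140, 140, 139, 137, 137, 134, 130, 124, 129, 149, 156, 155, 155, 159, 164, 165, 169, 175, 185, 188]
188 [153, 155, 156, 156, 157, 160, 178, 193, 163, 82, 41, 36, 35, 70, 116, 125, 113, 122, 140, 140, 138, 138, 139, 140, 140, 141, 139, 137, 135, 132, 125, 124, 133, 130, 149, 187, 185, 122, 84, 83, 86, 101, 139, 163, 161, 160]
192 [158, 160, 161, 161, 166, 185, 195, 188, 140, 133, 136, 137, 139, 139, 139, 138, 1
[... 384 characters left out ...]
200 [172, 206, 209, 207, 206, 207, 208, 204, 184, 150, 132, 137, 141, 143, 144, 144, 146, 148, 151, 152, 151, 150, 148, 148, 147, 145, 144, 142, 142, 141, 138, 133, 130, 130, 148, 165, 162, 158, 154, 154, 163, 172, 177, 174, 172, 174]
206 [96, 116, 136, 132, 146, 161, 200, 204, 148, 130, 130, 133, 136, 138, 140, 139, 138, 140, 140, 139, 140, 139, 140, 140, 139, 140, 143, 141, 142, 140, 140, 140, 138, 136, 135, 136, 149, 163, 168, 166, 163, 163, 164, 160, 150, 140]
210 [134, 95, 90, 95, 137, 198, 203, 135, 124, 131, 133, 132, 135, 137, 141, 140, 139, 140, 142, 143, 143, 143, 143, 144, 142, 142, 143, 142, 141, 140, 139, 139, 138, 137, 132, 128, 141, 162, 175, 176, 178, 177, 175, 172, 170, 168]
```

Call:
servo_tool(
  rows="0.4 0.17 0 0.5 0; 0.4 0 0 1 0; 0.4 0 0 1 0; 0.4 0 0 0.7 0; 0.4 0 0 0.3 0; 0.4 0 0 0 0; 0.4 0 0 0 0",
)

```text
time_s: 10.58
ee_pos: [0.5393, 0.1943, 0.1897]
orientation: [-3.141, -0.001, -0.0]
wrist_force: [-0.5, 0.1, -2.0]
gripper_width: 0.0535
finger_force: 37.2
```

Call:
servo_tool(
  rows="0.4 0 0 0.1 0; 0.4 0 0 0.1 0; 0.4 0 0 0.1 0; 0.4 0 0 0.1 0; 0.4 0 0 0 0",
)

```text
time_s: 11.2
ee_pos: [0.5389, 0.1941, 0.1851]
orientation: [3.142, 0.0, -0.0]
wrist_force: [0.5, 0.2, -1.9]
gripper_width: 0.0536
finger_force: 37.2
```

No contact yet, with the skirt 5 mm into the mouth.

Call:
servo_tool(
  rows="0.4 0 0 0.1 0; 0.4 0 0 0.1 0; 0.4 0 0 0.1 0; 0.4 0 0 0.1 0; 0.4 0 0 0 0",
)

```text
time_s: 11.82
ee_pos: [0.5389, 0.1941, 0.1812]
orientation: [3.142, 0.0, -0.0]
wrist_force: [-0.5, -0.6, -1.5]
gripper_width: 0.0537
finger_force: 37.2
```

Call:
servo_tool(
  rows="0.4 0 0 0.1 0; 0.4 0 0 0.1 0; 0.4 0 0 0.1 0; 0.4 0 0 0.1 0; 0.4 0 0 0 0; 0.4 0 0 0 0",
)

```text
time_s: 12.58
ee_pos: [0.539, 0.1942, 0.1773]
orientation: [-3.141, -0.0, -0.0]
wrist_force: [-0.6, 0.0, -1.2]
gripper_width: 0.0537
finger_force: 37.2
```

Call:
servo_tool(
  rows="0.4 0 0 0.1 0; 0.4 0 0 0.1 0; 0.4 0 0 0 0; 0.4 0 0 0 0",
)

```text
time_s: 13.08
ee_pos: [0.5391, 0.1943, 0.1754]
orientation: [-3.141, -0.0, -0.0]
wrist_force: [0.4, 1.4, -0.9]
gripper_width: 0.0538
finger_force: 37.2
```

Call:
servo_tool(
  rows="0.4 0 0 0.06 0; 0.4 0 0 0.06 0; 0.4 0 0 0 0; 0.4 0 0 0 0",
)

```text
time_s: 13.58
ee_pos: [0.5391, 0.1942, 0.1742]
orientation: [-3.141, -0.0, -0.0]
wrist_force: [0.6, 0.8, -1.5]
gripper_width: 0.054
finger_force: 37.2
```

Call:
servo_tool(
  rows="0.4 0 0 0.05 0; 0.4 0 0 0 0; 0.4 0 0 0 0",
)

```text
time_s: 13.95
ee_pos: [0.5393, 0.1944, 0.1739]
orientation: [-3.141, -0.001, -0.0]
wrist_force: [1.0, 0.7, 0.9]
gripper_width: 0.0538
finger_force: 37.2
```

Call:
servo_tool(
  rows="0.4 0 0 0.05 0; 0.4 0 0 0 0; 0.4 0 0 0 0",
)

```text
time_s: 14.32
ee_pos: [0.5394, 0.1945, 0.1738]
orientation: [-3.141, -0.001, -0.0]
wrist_force: [-0.4, 0.6, 5.2]
gripper_width: 0.0538
finger_force: 37.6
```

Contact force rises exactly at the predicted seated height (0.1737). Releasing.

Call:
servo_tool(
  rows="0.65 0 0 0 0; 0.7 0 0 0 0; 0.8 0 0 0 0; 0.9 0 0 0 0; 0.9 0 0 0 0; 0.9 0 0 0 0; 0.9 0 0 0 0; 0.9 0 0 0 0",
)

```text
time_s: 15.32
ee_pos: [0.539, 0.1941, 0.1731]
orientation: [-3.142, -0.0, -0.0]
wrist_force: [0.2, -0.3, -0.3]
gripper_width: 0.0769
finger_force: 0.0
```

```bash
python3 - <<'E'
from station import robot
import cv2,numpy as np
r=robot.capture("side")["img"][:,:,::-1]
cv2.imwrite("pics/g4.png",cv2.resize(r[150:270,170:280],None,fx=5,fy=5,interpolation=2));s=robot.state();print(s["ee_pos"],s["wrist_force"],s["gripper_width"],s["finger_force"])
E
```

```text
[0.53901177 0.19406794 0.17311687] [-0.02567632  0.50580768  1.1842688 ] 0.0769070158436254 0.0
```

View pics/g4.png

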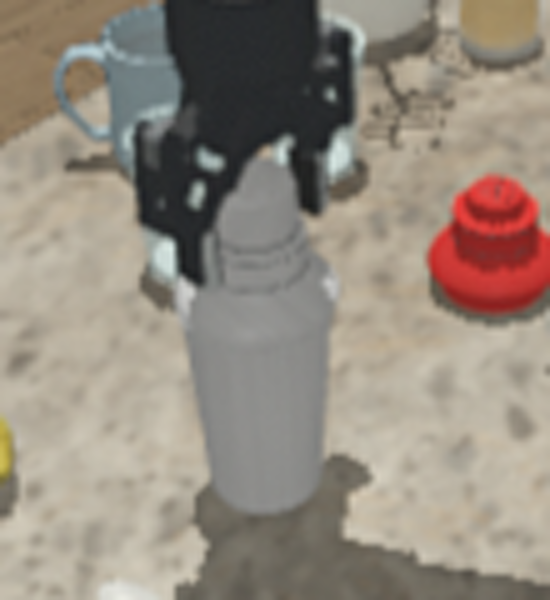

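The strainer sits level and home in the tin, cap on (crop 190–330, 160–350), and the fingers are clear. Raise to cap height and grip.

Call:
servo_tool(
  rows="0.9 0 0 -0.5 0; 0.9 0 0 -1 0; 0.9 0 0 -0.7 0; 0.9 0 0 -0.5 0; 0.9 0 0 0 0; 0.7 0 0 0 0; 0.65 0 0 0 0; 0.6 0 0 0 0; 0.55 0 0 0 0",
  newtons=25,
)

```text
time_s: 16.5
ee_pos: [0.5389, 0.1943, 0.2]
orientation: [-3.141, 0.0, -0.0]
wrist_force: [-0.8, -0.2, -0.4]
gripper_width: 0.0468
finger_force: 0.1
```

Call:
servo_tool(
  rows="0.5 0 0 0 0; 0.45 0 0 0 0; 0.4 0 0 0 0; 0.4 0 0 0 0; 0.4 0 0 0 0; 0.4 0 0 0 0",
)

```text
time_s: 17.25
ee_pos: [0.5391, 0.1943, 0.2003]
orientation: [-3.141, -0.0, -0.0]
wrist_force: [0.8, -0.3, 1.5]
gripper_width: 0.0446
finger_force: 25.7
```

Call:
servo_tool(
  rows="0.3 0 0 -0.2 0; 0.3 0 0 -0.3 0; 0.3 0 0 -0.3 0; 0.3 0 0 -0.4 0; 0.3 0 0 -0.4 0; 0.3 0 0 -0.5 0; 0.3 0 0 -0.7 0; 0.3 0 0 -1 0; 0.3 0 0 -1 0; 0.3 0 0 -1 0",
)

```text
time_s: 18.5
ee_pos: [0.5391, 0.1942, 0.2591]
orientation: [-3.141, -0.001, -0.0]
wrist_force: [0.2, 0.5, -0.3]
gripper_width: 0.0447
finger_force: 25.6
```

Call:
servo_tool(
  rows="0.3 0 0 -0.8 0; 0.3 0 0 -0.5 0; 0.3 0 0 -0.3 0; 0.3 0 0 0 0; 0.3 0 0 0 0; 0.3 0 0 0 0",
)

```text
time_s: 19.25
ee_pos: [0.5388, 0.194, 0.2737]
orientation: [3.141, 0.001, -0.0]
wrist_force: [0.6, 0.8, -0.7]
gripper_width: 0.045
finger_force: 25.6
```

```bash
python3 - <<'E'
from station import robot
import cv2,numpy as np
r=robot.capture("side")["img"][:,:,::-1]
cv2.imwrite("pics/g5.png",cv2.resize(r[130:270,170:280],None,fx=4.2,fy=4.2,interpolation=2));s=robot.state();print(s["ee_pos"],s["wrist_force"],s["gripper_width"],s["finger_force"])
E
```

```text
[0.53879638 0.194033   0.27373981] [ 0.66744416  1.11752408 -0.82921032] 0.04502988302403276 25.601289535698015
```

View pics/g5.png

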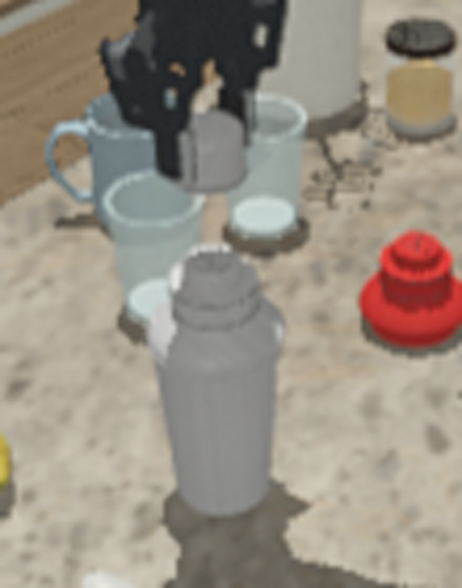

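The cap is in the fingers (crop 215,150), about 7 cm up. The strainer remains level in the tin (crop 215,300). Handing in.

```bash
python3 -c "
from station import robot
print(robot.job_done())"
```

```text
the job is handed in; nothing more can be done
None
```

The strainer is seated level in the tin with nothing touching it, and the cap is held in the gripper about 7 cm above where it sat; the job is handed in, but no verdict came back.

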